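# Restart the tripped mist pump

### The job

The mist pump has tripped and its fault is cleared; bring it back on. With the isolator still off, push the popped-out pump breaker button on the control desk fully home; then rock the white isolator switch over to on (press its red-marked end down as far as it goes); then press the green start button right in and let it spring back. Only push with the fingertips: pick nothing up, do not press the red stop or the black lamps button, and leave the pots, tools and bottles where they are.

Things in the scene. Friction and masses are not known exactly. Their poses are not given: they have to be found in the camera images.
- control_desk: Grey sloping control desk fixed to the bench, 180 mm deep (x) x 260 wide (y); origin under its centre. Its face rises 15 degrees from 62 mm high at the front edge (its -x, robot side) to 110 mm at the back. Two rows of three fittings, 66 mm apart along y, 84 mm between rows: back row white breaker buttons, front row green, red and black buttons; their places in the row vary.
- pump_breaker_top (a point): Centre of the top of the pump breaker's reset button: white, 14 mm across, red band, the only breaker button popped out (15 mm above the face; home it stands 6 mm, like the other two, within a 24 mm wide nut 4 mm high). Its z axis points out of the button, square to the sloping face: push along -z. It moves with the button.
- pump_breaker (a joint): Travel of the pump breaker button: 0 = popped out (tripped), 0.009 m = fully home (reset), where it meets a firm stop. It resists with about 3 N all the way and stays where it is left.
- heat_breaker_top (a point): Top of the heating breaker's button, white, 14 mm across, already home (6 mm above the face) and immovable; needs nothing.
- lamp_breaker_top (a point): Top of the lamp breaker's button, white, 14 mm across, already home (6 mm above the face) and immovable; needs nothing.
- isolator: The pump's isolator: light grey switch box 78 x 68 mm, 50 high, on a steel plate 110 x 90 mm fixed to the bench, grey conduit leaving on its far (+x) side; origin under the plate's centre. Its white rocker paddle, 50 mm (x) x 40 (y), a shallow V on top, 58 mm above the bench in the middle, tilts about a hinge along y under its middle.
- rocker_on_end (a point): Point on top of the white rocker paddle 18 mm from its middle towards the box's +x, on the red stroke that marks the ON end. Off, this end is up and this point 63 mm above the bench; fully on it is 58 mm, this half then level. It moves with the paddle; press straight down.
- isolator_rocker (a joint): Angle of the isolator rocker: 0 = off (red-marked end up), 0.28 rad = on (red-marked end fully down, against a firm stop). Needs about 3 N at the red stroke all the way and stays where it is left.
- start_top (a point): Centre of the top of the green start button: 23 mm cap standing 14 mm above the sloping face in a steel ring 30 mm across and 5 mm high. Site z axis points out of the button, square to the face; push along -z. It moves with the cap.
- start_button (a joint): Travel of the green start button: 0 = out, 0.006 m = right in. Spring return, from 1.5 N at first to 5 N right in.
- stop_top (a point): Centre of the top of the red mushroom stop button, 34 mm across, standing 14 mm above the face. Do not press.
- stop_button (a joint): Travel of the red stop button: 0 = out, 0.006 m = in. Must stay out.
- lamps_top (a point): Centre of the top of the black lamps push button, 23 mm cap standing 14 mm above the face. Do not press.
- lamps_button (a joint): Travel of the black lamps button: 0 = out, 0.006 m = in. Must stay out.
- pot_a: Terracotta pot with a cutting, 70 mm across, 60 mm high, plant to about 140 mm; loose, behind the control desk. Origin at the centre of its underside.
- pot_b: Terracotta pot like pot_a, also behind the control desk. Origin at the centre of its underside.
- gel_jar: Amber jar of rooting gel, 48 mm across, 62 mm high, loose, behind the isolator. Origin at the centre of its underside.
- dibber: Wooden dibber 165 mm long, 26 mm thick, lying along its own x in front of the isolator. Origin under its middle.
- secateurs: Red-handled secateurs, about 170 mm long, 65 mm wide, 17 mm high, lying along their own x in front of the control desk. Origin under the middle.
- mist_bottle: Hand spray bottle, 76 mm across, 193 mm high, standing at the right. Origin at the centre of its underside.
- label_pot: Black square pot 66 mm across, 65 mm high, with plant labels to about 125 mm, standing between and behind the desk and the isolator. Origin at the centre of its underside.
There are look-alikes about, which are no part of the job. Leave any blue or purple look-alike of the isolator alone.

How it is judged:
By the outcome, as a careful person would: the job done as asked, in the order asked, and still so for the second after the job is handed in, with the robot touching nothing.
It also fails if it takes over 48 s, if anything falls off the work surface, if the arm or the gripper's body presses on something with over 40 N, if the wrist force passes 120 N, or if a joint passes its speed limit or range.

### The arm

A 6-joint arm with a two-finger parallel gripper is mounted at the origin on the work surface. World frame = base frame: x ahead of the robot, y to its left, z up, the work surface at z = 0. Lengths are in mm, angles in rad, forces in N, time in s.
With the tool pointing down it reaches from about 350 to 875 mm from the base axis. Payload 4.2 kg.
Tool frame: the origin (TCP) lies between the finger pads; the fingertips stand 25 mm ahead of it and the grasp point (between the pads) lies 6 mm ahead of it; z points along the fingers, y is the line along which they close (so a half turn about z gives the same grasp; the last joint's range is limited). The gripper opens to 85 mm and grips with 20 to 120 N. Pads are 22 mm wide; open, the fingers measure 114 mm over their backs; the gripper's body (76 mm by 85 mm) begins 54 mm behind the grasp point. The pads swing forward as they close: fully open they stand 13 mm farther back than shut.
Start: joints at [-1.036, 0.385, 0.008, 0, -1.194, -0.259], TCP at [170.214, -601.354, 256.312] pointing down, gripper open.
Joint ranges: [-3.14, 3.14], [-1.21, 2.06], [-1.07, 1.41], [-3.16, 2.05], [-2.99, -0.16], [-3.1, 3.1]. Speed limits (rad/s): [2.79, 2.79, 3.14, 3.14, 3.14, 3.14].

### API

Orientations are given as a unit quaternion [x, y, z, w].
In Python, from bench import read_state, get_image, job_done gives the robot as it stands.
- The arm moves only by the tool play_rows, never from a script. Its argument "series" is a list of rows, each a list of 6 numbers: the shift along the world's x, y, z in mm, then the turn, a rotation vector about the world's x, y, z in units of 6 degrees (1.0 is 6 degrees). A call has 1 to 20 rows; each row shifts and turns the commanded pose from where the row before left it; what a row does not reach is not made up. A row lasts 1/12 s, in which the tool goes at most 41.7 mm and 7.16 degrees, less where a joint would pass 70% of its speed; a pose out of reach is approached as far as the arm can. A call is refused whole if a number of a shift passes 41.7 or a number of a turn 1, either way. A call with a gripper value outside its range is refused whole. "gripper" is the opening, from 0 (shut) to 1 (fully open), set as the call begins (left out, the last holds). The fingers move at their own pace and stop on an object; the grip force is fixed at half the most. Time passes only in rows, so rows that do not move let the fingers close. It gives the time, the measured TCP pose, the force, the opening and the grip force at its end, in the units of the state.
- read_state(): the state, without advancing time (a new reading comes with each control period).
- get_image(name): name is "side" or "top"; returns a dict with "image" (384x512x3 uint8, red, green, blue), "fx", "fy", "cx", "cy" (pixels), "dist_coeffs" ([k1, k2, p1, p2, k3] as OpenCV has them; the pictures are not rectified), "eye" and "rotation" of the camera in the world. Camera axes: x right, y down, z forward; pixel columns grow to the right and rows downward; lengths in mm; the calibration is good to about 2 mm. A picture is of the moment at which its call begins. There is no depth.
- job_done(): hands the job in; it is judged then, once.
The state is a dict: "clock": time; "joints": joint angles; "joint_vel": joint speeds; "joint_efforts": joint torques, N m; "position": TCP position; "ee_rot": TCP orientation; "contact_force": force on the tool from outside, world axes, zero at the start; "wrist_torque": the same for the moment, N m; "gripper_width": finger opening in mm; "grasp_force": force on a finger pad.
Only numpy, scipy, OpenCV 4.12 (cv2) and the standard library are available. Lean on these libraries where they do the work, as an engineer would, in place of code of your own. Each camera call takes 0.05 s, during which the arm holds its last target. There are 200 camera calls.

## Working session

There is one attempt and no reset: what is moved stays moved. The work goes in short steps, Python scripts to look and compute and a tool call to move; the robot and the scene stay as the last step left them, time stands still between calls to the robot, and variables do not carry over. Pictures are saved under pics/ and viewed, at most 10 in all, crops included, and the job is handed in when it is done.

Besides the shell and the picture viewer there is one more tool, called after "Call:" as a command line: name --pt "numbers of a row" for each row, then --argument value for the rest. play_rows: Moves the arm, as the interface text tells. Its arguments: {"type":"object","properties":{"series":{"type":"array","items":{"type":"array","items":{"type":"number"}}},"gripper":{"type":"number"}},"required":["series"]}

```bash
mkdir -p pics; ls; cat > h.py <<'E'
import numpy as np, cv2
from bench import read_state, get_image, job_done
def K(c): return np.array([[c['fx'],0,c['cx']],[0,c['fy'],c['cy']],[0,0,1.]])
def ray(c,u,v):
    p=cv2.undistortPoints(np.array([[[u,v]]],float),K(c),np.array(c['dist_coeffs'],float))[0,0]
    return np.array(c['eye'],float), np.array(c['rotation'],float).reshape(3,3)@np.array([p[0],p[1],1.])
def onz(c,u,v,z):
    e,d=ray(c,u,v); return e+d*(z-e[2])/d[2]
def proj(c,P):
    R=np.array(c['rotation'],float).reshape(3,3); t=-R.T@np.array(c['eye'],float)
    return cv2.projectPoints(np.atleast_2d(np.array(P,float)),cv2.Rodrigues(R.T)[0],t,K(c),np.array(c['dist_coeffs'],float))[0][:,0]
E
python3 - <<'E'
from h import *
import pickle
for n in ("top","side"):
    c=get_image(n); pickle.dump(c,open(n+'.pkl','wb')); print(n,c['eye'],c['rotation'],c['fx'],c['dist_coeffs'])
    im=cv2.cvtColor(c['image'],cv2.COLOR_RGB2BGR); cv2.imwrite(f'pics/{n}.png',cv2.resize(im,(768,576),interpolation=cv2.INTER_CUBIC))
print(read_state())
E
```

```text
pics
top [ 436.84508065  -61.99911359 1049.18204761] [ 0.71229676 -0.69778618  0.05645312 -0.05040648] 351.40666624999824 [0.01014299 0.         0.         0.         0.        ]
side [ -6.2323628  715.70053531 965.71438432] [-0.2737014   0.87079584 -0.38788257  0.12786424] 397.5827203516104 [-0.0729168  0.         0.         0.         0.       ]
{'clock': 0.1, 'joints': array([-1.03638516e+00,  3.85503106e-01,  6.78953874e-03, -4.22285714e-04,
       -1.19396693e+00, -2.58605454e-01]), 'joint_vel': array([-1.21494719e-03, -3.48481360e-03,  3.92456112e-03,  1.83008508e-03,
       -6.97260081e-05,  2.57099962e-04]), 'joint_efforts': array([-3.79436096e-04, -3.93319094e+01,  1.88929760e+01,  4.19793740e+00,
       -2.55421452e-03,  5.96507846e-06]), 'position': array([ 170.10412449, -600.93957197,  255.32922284]), 'ee_rot': array([-1.37388978e-01,  9.90516705e-01,  9.44786497e-04, -1.82804375e-04]), 'contact_force': array([0.59472855, 0.30286165, 0.11569886]), 'wrist_torque': array([-0.01425107, -0.04602308,  0.01980461]), 'grasp_force': 0.0, 'gripper_width': 85.52054005679824}
```

View pics/top.png

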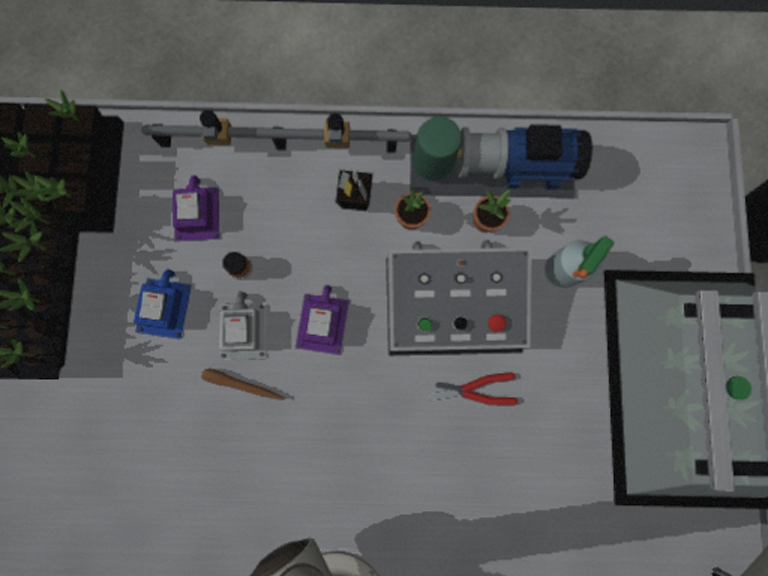

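View pics/side.png

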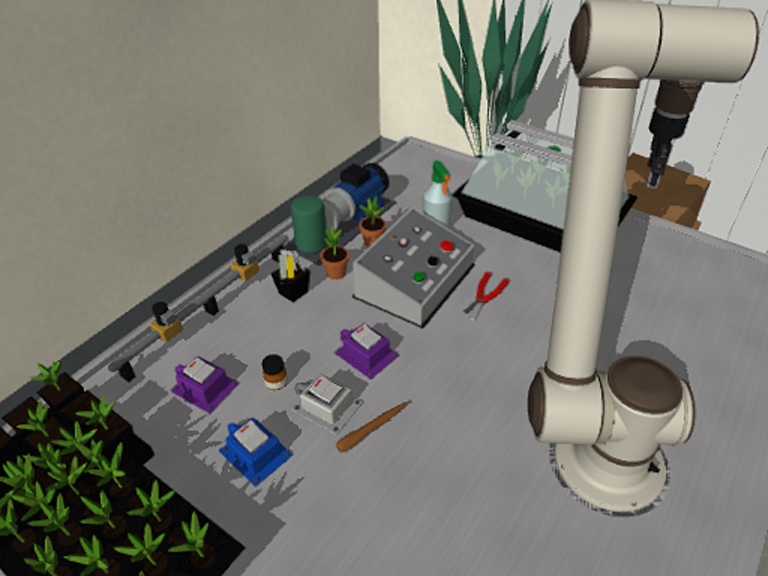

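The top view (768 px scale) shows the desk at (458,300): back-row breakers at (424,279), (460,279) and (497,277), then green (425,325), black (460,324) and red (497,323). The isolator candidates are grey (240,330), purple (322,322) and (195,212), and blue (162,305). The grey one with the conduit fits the description. I'll enlarge both to confirm.

```bash
python3 - <<'E'
s=open('h.py').read()
s=s.replace("np.array(c['rotation'],float).reshape(3,3)","Rm(c)").replace("def K(c)","from scipy.spatial.transform import Rotation as Ro\ndef Rm(c): return Ro.from_quat(c['rotation']).as_matrix()\ndef K(c)",1)
open('h.py','w').write(s)
E
python3 - <<'E'
from h import *
import pickle
o=[]
T=pickle.load(open('top.pkl','rb'));S=pickle.load(open('side.pkl','rb'))
print(onz(T,160,220,0),proj(T,[0,0,0]))
for c,x,y,w,h in [(T,256,160,100,75),(T,125,180,100,75),(S,235,135,90,68),(S,180,235,90,68)]:
    im=c['image'][y:y+h,x:x+w,::-1]; im=cv2.resize(im,(400,300),interpolation=cv2.INTER_CUBIC)
    o.append(cv2.convertScaleAbs(im,alpha=1.3))
cv2.imwrite('pics/crop.png',np.vstack([np.hstack(o[:2]),np.hstack(o[2:])]))
E
```

```text
[507.562056   202.04076189   0.        ] [[222.32835924 406.05273297]]
```

View pics/crop.png

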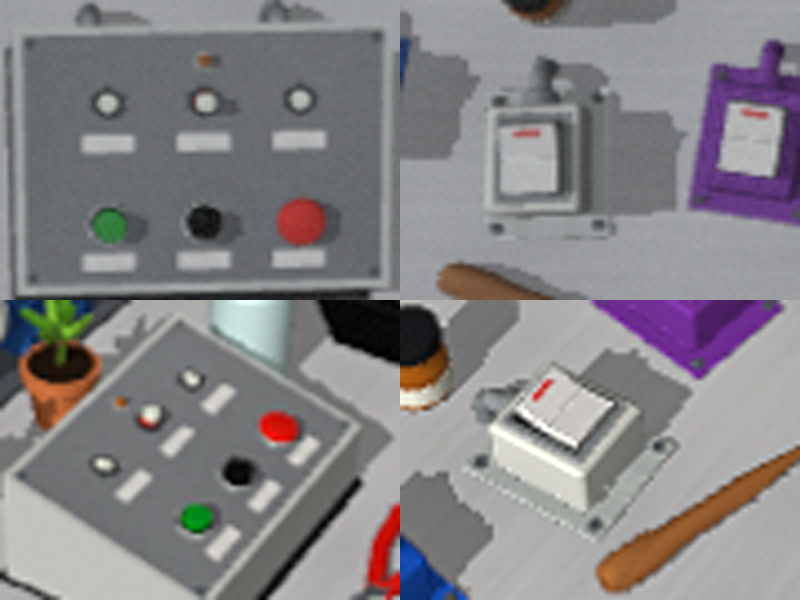

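Confirmed: the middle breaker (crop 205,102 top, 150,415 side) is the only popped-out one, with a red band. The light grey box with a white paddle and a red stroke on its far end (crop 526,133) is the isolator, still off. Next I'll measure by masks and triangulation.

```bash
cat >> h.py <<'E'
def cen(c,u,v,r,f):
    im=c['image'].astype(int); u0,v0=int(u-r),int(v-r); p=im[v0:v0+2*r+1,u0:u0+2*r+1]
    m=f(p[...,0],p[...,1],p[...,2]); n,l,s,ce=cv2.connectedComponentsWithStats(m.astype(np.uint8),connectivity=8)
    k=1+np.argmax(s[1:,4]); return ce[k][0]+u0,ce[k][1]+v0,s[k,4]
def tri(a,pa,b,pb):
    e1,d1=ray(a,*pa[:2]);e2,d2=ray(b,*pb[:2]);d1/=np.linalg.norm(d1);d2/=np.linalg.norm(d2)
    s=np.linalg.lstsq(np.c_[d1,-d2],e2-e1,rcond=None)[0]; p,q=e1+d1*s[0],e2+d2*s[1]
    return (p+q)/2,np.linalg.norm(p-q)
W=lambda r,g,b:(np.minimum(np.minimum(r,g),b)>150)
Wr=lambda r,g,b:W(r,g,b)|((r>g+40)&(r>110))
G=lambda r,g,b:(g>r+40)
R=lambda r,g,b:(r>g+50)
Bk=lambda r,g,b:(np.maximum(np.maximum(r,g),b)<45)
E
python3 - <<'E'
from h import *
import pickle
T=pickle.load(open('top.pkl','rb'));S=pickle.load(open('side.pkl','rb'))
for n,t,s,r,f in [('bL',(283,186),(258,172),5,W),('bM',(307,186),(269,161),4,Wr),('bR',(331,185),(278,153),5,W),('start',(283,216),(279,184),7,G),('lamps',(307,215),(288,173),7,Bk),('stop',(331,215),(297,163),9,R),('stroke',(156.5,213),(212,255),6,R),('paddle',(158,219),(216,261),16,lambda r,g,b:np.minimum(r,b)>175)]:
    a=cen(T,*t,r,f);b=cen(S,*s,r,f); p,e=tri(T,a,S,b); print(n,np.round(a,1),np.round(b,1),p.round(1),round(e,1))
# desk corners (lip) top-view and isolator plate corners
for n,(u,v),z in [('deskFL',(259.5,232.5),62),('deskFR',(353,231),62),('deskBL',(260,168.5),110),('deskBR',(352.5,167),110),('plBR',(125+207/4,180+97/4-1),3),('plFR',(125+210/4,180+238/4),3),('plFL',(125+86/4,180+237/4),3)]: print(n,onz(T,u,v,z).round(1))
E
```

```text
Traceback (most recent call last):
  File "h.py", line 17, in cen
    k=1+np.argmax(s[1:,4]); return ce[k][0]+u0,ce[k][1]+v0,s[k,4]
        ~~~~~~~~~^^^^^^^^^
ValueError: attempt to get argmax of an empty sequence
```

```bash
cat >> h.py <<'E'
W=lambda r,g,b:(lambda m:m>(np.median(m)+m.max())/2)(np.minimum(np.minimum(r,g),b))
Wr=lambda r,g,b:W(r,g,b)|(r>g+25)
G=lambda r,g,b:(g>r+25)
R=lambda r,g,b:(r>g+35)
Bk=lambda r,g,b:(lambda m:m<(np.median(m)+m.min())/2)(r+g+b)
E
python3 - <<'E'
from h import *
import pickle
T=pickle.load(open('top.pkl','rb'));S=pickle.load(open('side.pkl','rb'))
Pd=lambda r,g,b:np.minimum(r,b)>0.85*np.minimum(r,b).max()
for n,t,s,r,f in [('bL',(283,186),(258,172),4,W),('bM',(307,186),(269,161),4,Wr),('bR',(331,185),(278,153),4,W),('start',(283,216),(279,184),7,G),('lamps',(307,215),(288,173),7,Bk),('stop',(331,215),(297,163),9,R),('stroke',(156.5,213),(212,255),5,R),('paddle',(158,219),(216,261),16,Pd)]:
    try:
        a=cen(T,*t,r,f);b=cen(S,*s,r,f); p,e=tri(T,a,S,b); print(n,np.round(a,1),np.round(b,1),p.round(1),round(e,1))
    except Exception as x: print(n,x)
for n,(u,v),z in [('deskFL',(259.5,232.5),62),('deskFR',(353,231),62),('deskBL',(260,168.5),110),('deskBR',(352.5,167),110),('plBR',(125+207/4,180+97/4-1),3),('plFR',(125+210/4,180+238/4),3),('plFL',(125+86/4,180+237/4),3)]: print(n,onz(T,u,v,z).round(1))
E
```

```text
bL [282.5 185.3  14. ] [257.8 171.6   5. ] [ 603.4 -151.8  101.5] 2.1
bM [306.6 185.4  17. ] [267.9 161.1  16. ] [ 604.6 -216.9  105.1] 3.4
bR [330.5 184.3  14. ] [277.5 152.5   4. ] [ 608.7 -284.1  100.1] 0.9
start [283.1 216.   56. ] [278.7 183.9  39. ] [ 520.6 -155.9   83.3] 1.4
lamps [306.9 215.3  57. ] [288.3 173.5  34. ] [ 523.5 -221.8   82.9] 0.7
stop [330.8 215.  113. ] [297.2 163.3  55. ] [ 525.8 -287.1   84.7] 1.4
stroke [156.5 213.    6. ] [211.8 254.6  10. ] [523.1 197.1  64.3] 1.1
paddle [156.5 220.  204. ] [210.1 268.9  31. ] [512.8 211.9  18.6] 15.8
deskFL [474.2 -92.6  62. ]
deskFR [ 483.7 -354.4   62. ]
deskBL [646.2 -89.6 110. ]
deskBR [ 655.9 -342.9  110. ]
plBR [558.4 154.4   3. ]
plFR [451.1 146.6   3. ]
plFL [450.1 237.4   3. ]
```

```bash
python3 - <<'E'
from h import *
import pickle
T=pickle.load(open('top.pkl','rb'));S=pickle.load(open('side.pkl','rb'))
yaw=.038; n=np.array([-np.sin(.2618)*np.cos(yaw),-np.sin(.2618)*np.sin(yaw),np.cos(.2618)]); print('n',n.round(3))
for k,px,z in [('bM',(306.6,185.4),110.5),('bL',(282.5,185.3),102.5),('bR',(330.5,184.3),102.5),('start',(283.1,216),88),('stop',(330.8,215),88),('stroke',(156.5,213),63)]:
    P=onz(T,*px,z); m=n if k!='stroke' else np.array([0,0,1.])
    print(k,P.round(1),'side px',proj(S,P).round(1),'TCP touch',(P+25*m).round(1),'+40',(P+65*m).round(1))
E
```

```text
n [-0.259 -0.01   0.966]
bM [ 602.  -216.8  110.5] side px [[269.  160.2]] TCP touch [ 595.5 -217.1  134.6] +40 [ 585.2 -217.5  173.3]
bL [ 602.3 -152.2  102.5] side px [[258.4 171.5]] TCP touch [ 595.8 -152.4  126.6] +40 [ 585.4 -152.8  165.3]
bR [ 607.9 -283.7  102.5] side px [[277.8 152.1]] TCP touch [ 601.4 -284.   126.6] +40 [ 591.1 -284.3  165.3]
start [ 519.4 -155.8   88. ] side px [[279.2 183. ]] TCP touch [ 513.  -156.   112.1] +40 [ 502.6 -156.4  150.8]
stop [ 524.9 -286.7   88. ] side px [[297.6 162.8]] TCP touch [ 518.5 -287.   112.1] +40 [ 508.1 -287.4  150.8]
stroke [522.7 197.1  63. ] side px [[212.1 255. ]] TCP touch [522.7 197.1  88. ] +40 [522.7 197.1 128. ]
```

Call:
play_rows --pt "0 0 0 0 -0.5 0" --pt "30 26 0 0.1 -0.5 0" --pt "30 26 0 0 -0.5 0" --pt "30 26 0 0 -0.5 0" --pt "30 26 0 0 -0.5 0" --pt "30 26 0 0 0 0" --pt "30 26 0 0 0 0" --pt "30 26 0 0 0 0" --pt "30 26 0 0 0 0" --pt "30 26 0 0 0 0" --pt "30 26 0 0 0 0" --pt "30 26 0 0 0 0" --pt "30 26 0 0 0 0" --pt "0 0 0 0 0 0" --gripper 0

```text
clock: 1.27
position: [534.2, -285.2, 255.5]
ee_rot: [-0.14, 0.982, -0.012, 0.13]
contact_force: [-0.8, -1.0, 0.9]
gripper_width: 0.3
grasp_force: 0.0
```

Call:
play_rows --pt "18 22 -20 0 0 0" --pt "18 22 -20 0 0 0" --pt "19 23 -20 0 0 0" --pt "0 0 -20 0 0 0" --pt "0 0 -16 0 0 0" --pt "0 0 0 0 0 0" --pt "0 0 0 0 0 0"

```text
clock: 1.85
position: [584.6, -222.4, 159.3]
ee_rot: [-0.137, 0.982, -0.012, 0.129]
contact_force: [0.4, 0.8, 0.5]
gripper_width: 0.1
grasp_force: 0.0
```

```bash
python3 - <<'E'
from h import *
print(read_state()['position'],read_state()['contact_force'])
o=[]
for nm,x,y,w,h in [('top',256,150,100,75),('side',235,120,100,75)]:
    c=get_image(nm); o.append(cv2.resize(c['image'][y:y+h,x:x+w,::-1],(400,300),interpolation=cv2.INTER_CUBIC))
cv2.imwrite('pics/hover.png',np.hstack(o))
E
```

```text
[ 584.63495119 -222.41549021  159.30090097] [0.39583426 0.77212514 0.48919946]
```

View pics/hover.png

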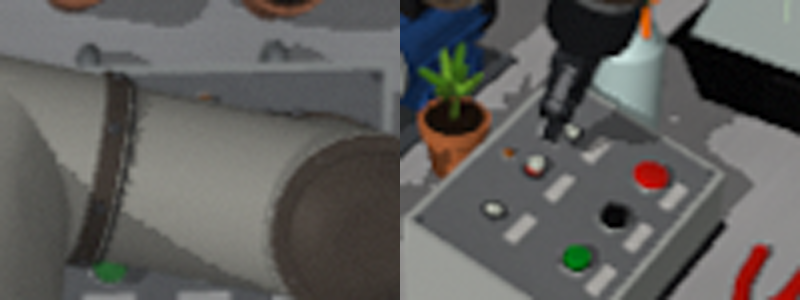

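The side view shows the closed tips (crop 553,135) above the popped button (535,162). The measured pose is 5 mm short in x and 4.5 mm short in y, so I'll correct that and check the tip projection.

Call:
play_rows --pt "5 4.5 0 0 0 0" --pt "0 0 0 0 0 0" --pt "0 0 0 0 0 0"

```text
clock: 2.2
position: [590.8, -217.9, 161.4]
ee_rot: [-0.137, 0.982, -0.013, 0.131]
contact_force: [-0.5, 0.7, 0.3]
gripper_width: -0.0
grasp_force: 0.0
```

```bash
python3 - <<'E'
from h import *
s=read_state();z=Ro.from_quat(s['ee_rot']).as_matrix()[:,2]
print(s['position'],z,s['position']+25*z)
S=get_image('side')
print(proj(S,[s['position']+25*z,[591.1,-222.2,135.2],[602.5,-217.5,111]]))
E
```

```text
[ 590.80882204 -217.87002719  161.43486427] [ 0.26071993  0.0101831  -0.96536077] [ 597.32682041 -217.61544971  137.30084497]
[[270.31778177 154.37093033]
 [272.53123715 154.81148804]
 [268.96470406 159.89394957]]
```

Call:
play_rows --pt "0.5 0 -5 0 0 0" --pt "1 0 -5 0 0 0" --pt "1.3 0 -5 0 0 0" --pt "1.3 0 -5 0 0 0" --pt "0.5 0 -2 0 0 0" --pt "0.5 0 -2 0 0 0" --pt "0 0 0 0 0 0" --pt "0 0 0 0 0 0"

```text
clock: 2.92
position: [595.3, -217.9, 136.2]
ee_rot: [-0.137, 0.982, -0.013, 0.13]
contact_force: [0.1, 0.5, 0.5]
gripper_width: -0.1
grasp_force: 0.0
```

Now about 2 mm above contact. I'll push in small steps.

Call:
play_rows --pt "0.26 0 -0.97 0 0 0" --pt "0.26 0 -0.97 0 0 0" --pt "0.26 0 -0.97 0 0 0" --pt "0.26 0 -0.97 0 0 0" --pt "0 0 0 0 0 0" --pt "0 0 0 0 0 0"

```text
clock: 3.42
position: [596.6, -217.9, 132.8]
ee_rot: [-0.137, 0.982, -0.013, 0.13]
contact_force: [-1.0, 0.7, 2.6]
gripper_width: 0.0
grasp_force: 1.4
```

Call:
play_rows --pt "0.26 0 -0.97 0 0 0" --pt "0.26 0 -0.97 0 0 0" --pt "0.26 0 -0.97 0 0 0" --pt "0.26 0 -0.97 0 0 0" --pt "0 0 0 0 0 0" --pt "0 0 0 0 0 0"

```text
clock: 3.92
position: [597.7, -217.9, 128.5]
ee_rot: [-0.137, 0.982, -0.013, 0.13]
contact_force: [0.8, 0.1, 1.6]
gripper_width: 0.3
grasp_force: 0.6
```

Call:
play_rows --pt "0.26 0 -0.97 0 0 0" --pt "0.26 0 -0.97 0 0 0" --pt "0.26 0 -0.97 0 0 0" --pt "0 0 0 0 0 0" --pt "0 0 0 0 0 0"

```text
clock: 4.33
position: [598.3, -217.9, 126.4]
ee_rot: [-0.137, 0.982, -0.013, 0.13]
contact_force: [-1.9, 1.0, 5.8]
gripper_width: 0.2
grasp_force: 3.3
```

Call:
play_rows --pt "0.26 0 -0.97 0 0 0" --pt "0 0 0 0 0 0" --pt "0 0 0 0 0 0"

```text
clock: 4.58
position: [598.3, -217.9, 126.3]
ee_rot: [-0.137, 0.982, -0.013, 0.13]
contact_force: [-3.3, 2.1, 11.2]
gripper_width: -0.4
grasp_force: 5.7
```

Call:
play_rows --pt "0.26 0 -0.97 0 0 0" --pt "0 0 0 0 0 0" --pt "-1.3 0 5 0 0 0" --pt "-4 0 15 0 0 0" --pt "-5 0 20 0 0 0" --pt "-5 0 25 0 0 0" --pt "-5 30 10 0 0.5 0" --pt "-5 35 0 0 0.5 0" --pt "-5 35 0 0 0.5 0" --pt "-5 35 0 0 0.5 0" --pt "-5 35 0 -0.1 0.5 0" --pt "-5 35 0 0 0 0" --pt "-5 35 0 0 0 0" --pt "-5 35 0 0 0 0" --pt "-5 35 0 0 0 0" --pt "-5 35 0 0 0 0" --pt "-5 35 0 0 0 0" --pt "-5 35 0 0 0 0" --pt "0 0 0 0 0 0" --pt "0 0 0 0 0 0"

```text
clock: 6.25
position: [522.5, 198.5, 197.7]
ee_rot: [-0.139, 0.99, -0.0, -0.001]
contact_force: [0.3, -0.1, -0.2]
gripper_width: 0.1
grasp_force: 0.0
```

```bash
python3 - <<'E'
from h import *
o=[]
c=get_image('side');T=get_image('top')
for c,x,y,w,h in [(T,256,150,100,75),(c,235,120,100,75)]:
    o.append(cv2.resize(c['image'][y:y+h,x:x+w,::-1],(400,300),interpolation=cv2.INTER_CUBIC))
cv2.imwrite('pics/after1.png',np.hstack(o))
E
```

```text
(no output)
```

View pics/after1.png

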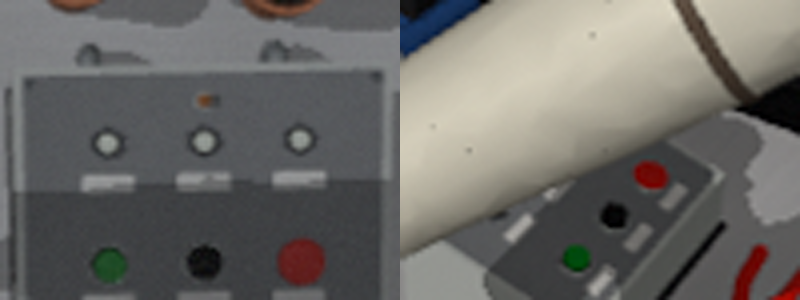

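The middle breaker now looks like its neighbours (crop 205,142, no red band), so it is home. The tool is over the isolator at x 522.5, y 198.5, so I'll go down.

Call:
play_rows --pt "0 -1 -20 0 0 0" --pt "0 0 -20 0 0 0" --pt "0 0 -20 0 0 0" --pt "0 0 -20 0 0 0" --pt "0 0 -12 0 0 0" --pt "0 0 -6 0 0 0" --pt "0 0 0 0 0 0" --pt "0 0 0 0 0 0"

```text
clock: 7.02
position: [523.8, 195.4, 101.0]
ee_rot: [-0.137, 0.991, -0.0, 0.0]
contact_force: [1.0, -0.9, -0.2]
gripper_width: 0.3
grasp_force: 0.0
```

Call:
play_rows --pt "0 0 -1.5 0 0 0" --pt "0 0 -1.5 0 0 0" --pt "0 0 -1.5 0 0 0" --pt "0 0 -1.5 0 0 0" --pt "0 0 -1 0 0 0" --pt "0 0 0 0 0 0" --pt "0 0 0 0 0 0"

```text
clock: 7.6
position: [523.4, 196.2, 93.7]
ee_rot: [-0.137, 0.991, -0.0, -0.0]
contact_force: [0.2, 0.4, 0.4]
gripper_width: 0.0
grasp_force: 0.0
```

Call:
play_rows --pt "0 0 -1 0 0 0" --pt "0 0 -1 0 0 0" --pt "0 0 -1 0 0 0" --pt "0 0 -1 0 0 0" --pt "0 0 -1 0 0 0" --pt "0 0 -1 0 0 0" --pt "0 0 -1 0 0 0" --pt "0 0 0 0 0 0" --pt "0 0 0 0 0 0"

```text
clock: 8.35
position: [524.3, 196.5, 87.3]
ee_rot: [-0.137, 0.991, 0.0, 0.001]
contact_force: [1.8, -0.6, 3.3]
gripper_width: -0.0
grasp_force: 1.7
```

Call:
play_rows --pt "0 0 -1 0 0 0" --pt "0 0 -1 0 0 0" --pt "0 0 -1 0 0 0" --pt "0 0 0 0 0 0" --pt "0 0 0 0 0 0"

```text
clock: 8.77
position: [523.3, 196.4, 83.5]
ee_rot: [-0.137, 0.991, 0.0, 0.0]
contact_force: [2.7, 0.2, 3.2]
gripper_width: -0.1
grasp_force: 1.4
```

Call:
play_rows --pt "0 0 -1 0 0 0" --pt "0 0 0 0 0 0" --pt "0 0 0 0 0 0"

```text
clock: 9.02
position: [523.6, 196.4, 83.0]
ee_rot: [-0.137, 0.991, 0.0, 0.0]
contact_force: [1.6, 0.5, 5.1]
gripper_width: 0.2
grasp_force: 2.5
```

Call:
play_rows --pt "0 0 -1 0 0 0" --pt "0 0 -1 0 0 0" --pt "0 0 0 0 0 0" --pt "0 0 0 0 0 0"

```text
clock: 9.35
position: [523.6, 196.5, 82.9]
ee_rot: [-0.138, 0.99, 0.0, 0.001]
contact_force: [-1.4, -0.2, 15.7]
gripper_width: -0.2
grasp_force: 7.8
```

Firm stop at z 82.9, which means the rocker is fully on. Lifting off and moving to hover over the start button.

Call:
play_rows --pt "0 0 10 0 0 0" --pt "0 0 25 0 0 0" --pt "0 0 35 0 0 0" --pt "0 0 35 0 0 0" --pt "-2 -30 8 0 0 0" --pt "-2 -35 0 0 -0.5 0" --pt "-2 -35 0 0 -0.5 0" --pt "-2 -35 0 0.1 -0.5 0" --pt "-2 -35 0 0 -0.5 0" --pt "-2 -35 0 0 -0.5 0" --pt "-2 -35 0 0 0 0" --pt "-2 -35 0 0 0 0" --pt "-2 -35 0 0 0 0" --pt "-2 -35 0 0 0 0" --pt "-2 -8 0 0 0 0" --pt "0 0 0 0 0 0" --pt "0 0 0 0 0 0"

```text
clock: 10.77
position: [500.0, -156.9, 192.5]
ee_rot: [-0.135, 0.982, -0.012, 0.128]
contact_force: [-0.2, -0.6, -1.5]
gripper_width: 0.0
grasp_force: 0.0
```

```bash
python3 - <<'E'
from h import *
s=read_state();z=Ro.from_quat(s['ee_rot']).as_matrix()[:,2]
print(s['position'],z.round(3))
o=[]
S=get_image('side');T=get_image('top')
for c,x,y,w,h in [(T,125,180,100,75),(S,170,225,100,75)]:
    o.append(cv2.resize(c['image'][y:y+h,x:x+w,::-1],(400,300),interpolation=cv2.INTER_CUBIC))
cv2.imwrite('pics/after2.png',np.hstack(o))
E
```

```text
[ 499.98311344 -156.94856962  192.50578631] [ 0.256  0.011 -0.967]
```

View pics/after2.png

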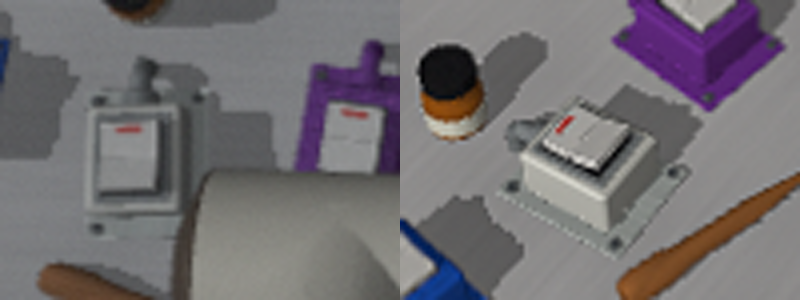

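The rocker's near half is now raised and the red end (crop 565,123) is down level, so the isolator is on. Next, the start button.

Call:
play_rows --pt "2 1 -20 0 0 0" --pt "3 0 -20 0 0 0" --pt "3 0 -20 0 0 0" --pt "2.5 0 -10 0 0 0" --pt "1 0 -4 0 0 0" --pt "0 0 0 0 0 0" --pt "0 0 0 0 0 0"

```text
clock: 11.45
position: [513.5, -155.4, 120.3]
ee_rot: [-0.137, 0.982, -0.013, 0.13]
contact_force: [0.1, 0.1, 0.3]
gripper_width: -0.3
grasp_force: 0.0
```

Call:
play_rows --pt "0.26 0 -0.97 0 0 0" --pt "0.26 0 -0.97 0 0 0" --pt "0.26 0 -0.97 0 0 0" --pt "0.26 0 -0.97 0 0 0" --pt "0.26 0 -0.97 0 0 0" --pt "0.26 0 -0.97 0 0 0" --pt "0 0 0 0 0 0" --pt "0 0 0 0 0 0"

```text
clock: 12.12
position: [514.4, -155.9, 113.8]
ee_rot: [-0.136, 0.982, -0.013, 0.13]
contact_force: [-0.9, 0.0, 0.0]
gripper_width: -0.2
grasp_force: 0.0
```

Call:
play_rows --pt "0.26 0 -0.97 0 0 0" --pt "0.26 0 -0.97 0 0 0" --pt "0.26 0 -0.97 0 0 0" --pt "0.26 0 -0.97 0 0 0" --pt "0.26 0 -0.97 0 0 0" --pt "0.26 0 -0.97 0 0 0" --pt "0 0 0 0 0 0" --pt "0 0 0 0 0 0"

```text
clock: 12.78
position: [516.1, -155.9, 108.2]
ee_rot: [-0.136, 0.982, -0.013, 0.13]
contact_force: [-2.1, 0.2, 4.6]
gripper_width: -0.2
grasp_force: 2.2
```

Call:
play_rows --pt "0.26 0 -0.97 0 0 0" --pt "0.26 0 -0.97 0 0 0" --pt "0 0 0 0 0 0" --pt "0 0 0 0 0 0"

```text
clock: 13.12
position: [516.4, -155.9, 107.2]
ee_rot: [-0.136, 0.982, -0.013, 0.13]
contact_force: [-5.6, 2.1, 10.8]
gripper_width: 0.0
grasp_force: 6.8
```

Call:
play_rows --pt "0.26 0 -0.97 0 0 0" --pt "0 0 0 0 0 0" --pt "0 0 0 0 0 0"

```text
clock: 13.37
position: [516.5, -155.9, 107.1]
ee_rot: [-0.136, 0.982, -0.013, 0.13]
contact_force: [-8.6, 2.6, 19.8]
gripper_width: 0.3
grasp_force: 10.5
```

Call:
play_rows --pt "-0.5 0 2 0 0 0" --pt "-1.3 0 5 0 0 0" --pt "-2.6 0 10 0 0 0" --pt "-5 0 20 0 0 0" --pt "-8 0 30 0 0 0" --pt "-20 0 30 0 0 0" --pt "-30 0 20 0 0 0" --pt "-30 0 10 0 0 0" --pt "0 0 0 0 0 0" --pt "0 0 0 0 0 0" --pt "0 0 0 0 0 0"

```text
clock: 14.28
position: [419.5, -155.9, 232.4]
ee_rot: [-0.136, 0.982, -0.013, 0.13]
contact_force: [-0.3, 0.9, 0.4]
gripper_width: -0.2
grasp_force: 0.0
```

```bash
python3 - <<'E'
from h import *
o=[]
S=get_image('side');T=get_image('top')
for c,x,y,w,h in [(T,100,120,280,160),(S,150,110,210,160)]:
    o.append(cv2.resize(c['image'][y:y+h,x:x+w,::-1],(400,300),interpolation=cv2.INTER_CUBIC))
cv2.imwrite('pics/final.png',np.hstack(o))
print(read_state()['contact_force'])
E
```

```text
[-0.04640547 -0.07694809  0.04135642]
```

View pics/final.png

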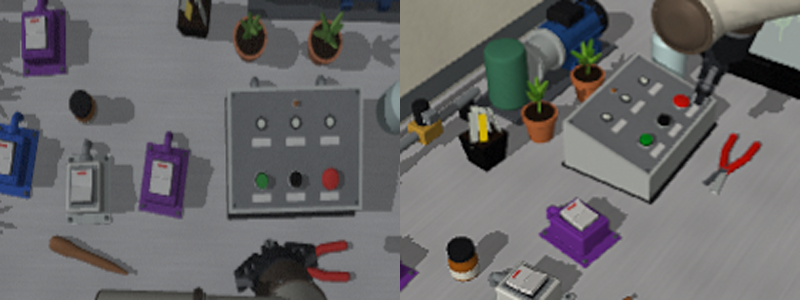

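The final view shows all three breakers home (crop 262–330,122), the green button out again (262,180), the rocker on (83,185), everything else in place and the arm clear.

```bash
python3 -c "
from bench import job_done
print(job_done())"
```

```text
the job is handed in; nothing more can be done
None
```

The job is handed in with no verdict shown: pump breaker pushed home, isolator rocked on, then start pressed right in and sprung back, in that order, in about 14 s, with red stop, black lamps and loose items untouched.

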